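Press a tin's lid home, then hold the press slide out at the mark

ROBOT

A 6-joint arm with a two-finger parallel gripper is mounted at the origin on a cart in front of the work surface, level with it; the furniture and walls round the work are solid. World frame = base frame: x ahead of the robot, y to its left, z up, the work surface at z = 0. Lengths are in m, angles in rad, forces in N, time in s.
With the tool pointing down it reaches from about 0.3 to 0.75 m from the base axis. Payload 8.5 kg.
Tool frame: the origin (TCP) lies at the very end of the fingers, on their centre line; the grasp point (between the pads) lies 19 mm behind it; z points along the fingers, y is the line along which they close (so a half turn about z gives the same grasp; the last joint's range is limited). The gripper opens to 85 mm and grips with 20 to 120 N. Pads are 22 mm wide; open, the fingers measure 114 mm over their backs; the gripper's body (76 mm by 85 mm) begins 54 mm behind the grasp point. The pads swing forward as they close: fully open they stand 13 mm farther back than shut.
Start: joints at [-1.348, 0.381, 1.297, -0, 1.464, -0.215], TCP at [0.233, -0.498, 0.231] pointing down, gripper open.
Joint ranges: [-3.11, 3.11], [-0.89, 2.33], [0.22, 2.48], [-1.42, 4.56], [0.17, 2.85], [-2.88, 2.88]. Speed limits (rad/s): [2.39, 2.39, 3.14, 3.14, 3.14, 3.14].

INTERFACE

Orientations are given as a 3x3 rotation matrix whose columns are the frame's x, y, z axes.
In Python, from workcell import telemetry, eyes, arm gives the robot as it stands.
- The arm moves only by the tool servo_tool, never from a script. Its argument "series" is a list of rows, each a list of 6 numbers: the shift along the tool's x, y, z in m, then the turn, a rotation vector about the tool's x, y, z in rad. In form: [[dx, dy, dz, rx, ry, rz], ...]. A call has 1 to 20 rows; each row is the pose to reach, as a shift and turn from the pose commanded when the call began, along the tool's axes at that moment; what a row does not reach only later rows make up. A row lasts 1/10 s, in which the tool goes at most 50 mm and 8.59 degrees, less where a joint would pass 70% of its speed; a pose out of reach is approached as far as the arm can. A call with a gripper value outside its range is refused whole. "hand" is the finger opening in m, from 0 to 0.0854, set as the call begins (left out, the last holds). The fingers move at their own pace and stop on an object; "newtons" is the grip in N (left out, the last holds). Time passes only in rows, so rows that repeat a pose let the fingers close. It gives the time, the measured TCP pose, the force, the opening and the grip force at its end, in the units of the state.
- telemetry.get_state(): the state, without advancing time (a new reading comes with each control period).
- eyes.get_image(name): name is "scene" or "top" or "wrist"; returns (picture, depth): 400x640x3 uint8, blue, green, red; 400x640 float32, m along the optical axis (not along the pixel's ray), 0 where there is no reading.
- eyes.get_calibration(name): a dict with "camera_matrix" (3x3 intrinsics, pixels), "position" and "attitude" of the camera in the world; the wrist camera has in their place "hand_eye" (4x4, takes a point from camera to tool coordinates, whose origin is the TCP and whose axes are the flange's). Camera axes: x right, y up, looking along -z (the intrinsics and any distortion apply to the point x, -y, -z); pixel columns grow to the right and rows downward; lengths in m; the calibration is good to about 2 mm. The wrist camera is an equidistant fisheye: a pixel r from the principal point sees the ray r / f radians off the axis. A picture is of the moment at which its call begins: read the wrist's pose just before it. get_calibration takes no time and is no camera call.
- arm.sign_off(): hands the job in; it is judged then, once.
Trained networks look in the newest picture that a camera, given by its name, has taken for a name from the list of things; names that differ only in an ending like _2 or _b are one class to them, and where a whole thing is asked for, a point or a joint stands for the part that bears it (a point fixed in the world has none). Each returns a list of dicts, best first, with "score" (0 to 1); they miss things now and then, are a little off and sometimes report something else, mostly with a low value. They report only what shows in the picture. A call takes as long as a camera call. They do not tell look-alikes from the thing itself.
- eyes.look_for(camera, label): "bbox" ([left, top, width, height] as shares, 0 to 1, of the picture: columns of its width, rows of its height, round what is visible of it).
- eyes.cut_out(camera, label): "region" (400x640 bool, what is visible of it) and "bbox" ([left, top, width, height] as shares, 0 to 1, of the picture: columns of its width, rows of its height, round what is visible of it).
The state is a dict: "time": time; "joint_pos": joint angles; "qd": joint speeds; "tau": joint torques, N m; "eef_pos": TCP position; "orientation": TCP orientation; "force": force on the tool from outside, world axes, zero at the start; "wrist_torque": the same for the moment, N m; "width": finger opening in m; "grasp_force": force on a finger pad.
Only numpy, scipy, OpenCV 4.12 (cv2) and the standard library are available. Lean on these libraries where they do the work, as an engineer would, in place of code of your own. Each camera call takes 0.05 s, during which the arm holds its last target. There are 200 camera calls.

TASK

Close the biscuit tin in the bench press: draw the lever's black ball all the way down to its stop so that the ram pushes the raised blue lid home, then ease the lever slowly all the way back up to its rest without letting it fly back. Then pull the spring-return slide, with the tin standing on it, out by its upright black post until its yellow pointer stands over the red band, and finish there, with the fingers still holding the slide against its spring: do not let go. Keep the tin upright in its nest and leave the two jars and the loose bread roll where they are.

Things in the scene. Friction and masses are not known exactly. Their poses are not given: they have to be found in the camera images.
- press: Grey bench lid press, fixed. Origin: centre of the tin's place, on the worktop. Own -x is its front, where the slide comes out (roughly the robot's right, varies); own z up. Base 260 (own x -150 to +110) x 130 x 12 mm; on it, all but tin, post and lever is below 35 mm in front of own x -40. Column (own x +56 to +100) 200 mm high; head forward to own x -20, 142 to 204 mm up.
- lever_pivot (a point): Point on the lever's hinge axis abreast of the ball: own x +75, own y -85, z 175 mm of the press. The hinge axis is level, along the press's own y. The lever drives a ram with a white pad, 48 mm across, that hangs under the head over the tin.
- lever_ball (a point): Centre of the black lever ball, 32 mm across, on a 12 mm rod. At rest it is 265 mm up, in front (own -x) of the pivot and 30 deg above it; right down, 27 deg below it and 92 mm up. It moves on an upright circle of 180 mm radius. Pinch it from above, fingers either side along the hinge axis (30 mm free there), or push it down.
- lever (a joint): Lever angle in rad: 0 at rest (up), 1.0 at its lower stop (right down). A spring drives it back to 0: about 4 N at the ball near the rest, about 10 N near the stop. If let go when down it flies back; faster than 1.5 rad/s (0.27 m/s at the ball) is too fast.
- lid (a joint): How far the lid has been pushed on, in m: 0 raised (8 mm to go), 0.008 at its very end. The lever's full stroke brings it to about 0.007; more than 0.0045 counts as home. It stays where it is pushed (6 N of friction).
- tin_center (a point): Point on the axis of the round tin, 30 mm above its underside. White tin with a blue stripe and a blue lid, 67 mm across, 62 mm high with the lid raised. It stands loose in a low black ring (the nest, 9 mm high, 2 mm of play) on the slide, 24 mm above the worktop, under the ram.
- nest (a point): Centre of the nest's floor on the slide, 24 mm above the worktop; moves with the slide.
- slide_post (a point): Point on the axis of the upright black post (18 mm in diameter) with which the slide is pulled, 75 mm above the worktop. The post is straight from 34 to 93 mm above the worktop and can be pinched from above at any yaw; it stands 165 mm in front of the press's origin with the slide fully in.
- slide (a joint): How far the slide is pulled out, in m: 0 fully in, 0.08 at its outer stop. It moves along the press's own -x. A spring pulls it back in: about 3 N at 0, 8 N at 0.06, 10 N at the outer stop; it never stays out by itself.
- pointer (a point): Tip region of the thin yellow pointer on the side of the slide that is nearer to the robot, 28 mm above the worktop, moves with the slide. With the slide fully in it is 55 mm in front of the press's origin (own -x).
- red_band (a point): Centre of the top of the red band, a 12 mm wide clip fixed on the press's rail beside the slide, 35 to 60 mm further out (press's own -x) than the pointer of the pushed-in slide, different each time. Own x is parallel to the press's own x; the pointer is over the band when within 6 mm of this centre along it.
- honey_jar: Honey jar with a grey lid, 71 mm across, 110 mm high, loose, standing to the right of the work; origin at its underside. Bystander.
- jam_jar: Jam jar with a white lid, 72 mm across, 102 mm high, loose, standing to the right of the work; origin at its underside. Bystander.
- oat_roll: Round seeded bread roll, 87x96x47 mm, loose, to the left of the work; origin at its underside. Bystander.
Mind the look-alikes: they are no part of the job. What is meant by the part that bears lid is not green or turquoise, and is the larger of those in its own colour.

How it is judged:
By the outcome, as a careful person would: the job done as asked, in the order asked, and still so for the second after the job is handed in, while the arm keeps its last pose, push and grip.
It also fails if it takes over 67 s, if anything falls off the work surface, if the arm or the gripper's body presses on something with over 40 N, if the wrist force passes 120 N, or if a joint passes its speed limit or range.

## Working session

There is one attempt and no reset: what is moved stays moved. The work goes in short steps, Python scripts to look and compute and a tool call to move; the robot and the scene stay as the last step left them, time stands still between calls to the robot, and variables do not carry over. Pictures are saved under pics/ and viewed, at most 10 in all, crops included, and the job is handed in when it is done.

Besides the shell and the picture viewer there is one more tool, called after "Request:" by a JSON object that holds its "op" and its "data", one argument or row to a line. servo_tool: Moves the arm, as the interface text tells. Its arguments: {"type":"object","properties":{"series":{"type":"array","items":{"type":"array","items":{"type":"number"}}},"hand":{"type":"number"},"newtons":{"type":"number"}},"required":["series"]}

```bash
mkdir -p pics
cat > h.py <<'E'
import numpy as np, cv2
from workcell import telemetry, eyes, arm
def snap(n,f=None):
    im,d=eyes.get_image(n)
    im=np.array(im); d=np.array(d)
    if f: cv2.imwrite('pics/'+f,im)
    return im,d
def cal(n):
    c=eyes.get_calibration(n); return np.array(c['camera_matrix']),np.array(c['position']),np.array(c['attitude'])
def cloud(n,d):
    K,p,R=cal(n)
    v,u=np.mgrid[0:d.shape[0],0:d.shape[1]]
    P=np.stack([(u-K[0,2])/K[0,0]*d,-(v-K[1,2])/K[1,1]*d,-d],-1)
    return P@R.T+p
E
python3 - <<'E'
from h import *
print(eyes.get_calibration('scene')); print(eyes.get_calibration('top'))
for n in ('scene','top'):
    im,d=snap(n,n+'0.png'); W=cloud(n,d); np.savez('/tmp/'+n,im=im,d=d,W=W)
    for l in ['press','lever_ball','slide_post','tin_center','pointer','red_band','honey_jar','jam_jar','oat_roll','nest']:
        for r in eyes.cut_out(n,l)[:4]:
            m=r['region']&(d>0); b=r['bbox']
            print(n,l,round(r['score'],2),[int(b[0]*640),int(b[1]*400),int(b[2]*640),int(b[3]*400)],np.round(np.median(W[m],0),3) if m.any() else None, np.round(im[m].mean(0)) if m.any() else '')
print(telemetry.get_state()['time'], telemetry.get_state()['orientation'])
E
```

```text
{'camera_matrix': array([[373.90319484,   0.        , 319.30279041],
       [  0.        , 373.90319484, 199.81355643],
       [  0.        ,   0.        ,   1.        ]]), 'position': array([-0.06080587,  0.88215896,  1.09460439]), 'attitude': array([[-0.83395608,  0.36614169, -0.41286502],
       [-0.55183002, -0.55205206,  0.62507772],
       [ 0.00094403,  0.74911867,  0.66243515]])}
{'camera_matrix': array([[434.74491135,   0.        , 314.27100305],
       [  0.        , 434.74491135, 200.64158509],
       [  0.        ,   0.        ,   1.        ]]), 'position': array([ 0.27996091, -0.0083494 ,  1.40560482]), 'attitude': array([[ 0.04023815,  0.97794899, -0.20493089],
       [-0.99918322,  0.03862017, -0.01189048],
       [-0.00371382,  0.20524195,  0.97870422]])}
scene press 0.74 [296, 165, 61, 99] [0.457 0.076 0.066] [ 99. 109. 116.]
scene lever_ball 0.46 [301, 166, 20, 38] [ 0.552 -0.022  0.249] [100. 112. 121.]
scene lever_ball 0.28 [292, 165, 65, 100] [0.458 0.068 0.051] [ 99. 109. 117.]
scene slide_post 0.56 [325, 198, 26, 47] [ 0.457 -0.066  0.025] [112. 124. 131.]
scen
[... 1414 characters left out ...]
74  0.099] [106. 122. 133.]
top honey_jar 0.9 [425, 178, 35, 25] [ 0.605 -0.383  0.105] [ 90. 107. 118.]
top honey_jar 0.64 [283, 181, 60, 21] [ 0.556 -0.005  0.243] [77. 84. 87.]
top jam_jar 0.82 [422, 224, 33, 23] [ 0.463 -0.374  0.099] [106. 122. 134.]
top oat_roll 0.77 [171, 220, 27, 30] [0.441 0.418 0.037] [ 39.  74. 105.]
top nest 0.75 [296, 215, 68, 26] [ 0.475 -0.058  0.025] [110. 117. 117.]
top nest 0.44 [272, 181, 91, 69] [0.47  0.005 0.026] [88. 93. 94.]
top nest 0.36 [423, 222, 28, 21] [ 0.463 -0.375  0.099] [106. 122. 133.]
1.1 [[ 9.05693017e-01  4.23934145e-01  1.14073952e-05]
 [ 4.23934145e-01 -9.05693017e-01  1.06833852e-05]
 [ 1.48606499e-05 -4.83988303e-06 -1.00000000e+00]]
```

View crops.

Run:
```python
import cv2,numpy as np
t=cv2.imread('pics/top0.png')[140:270,225:385]; s=cv2.imread('pics/scene0.png')[140:290,240:400]
a=cv2.resize(t,None,fx=5,fy=4.5,interpolation=cv2.INTER_CUBIC)
cv2.imwrite('pics/a.png',cv2.resize(t,(738,600),interpolation=cv2.INTER_CUBIC)); cv2.imwrite('pics/b.png',cv2.resize(s,(640,600),interpolation=cv2.INTER_CUBIC))
```

```text
(no output)
```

View pics/a.png

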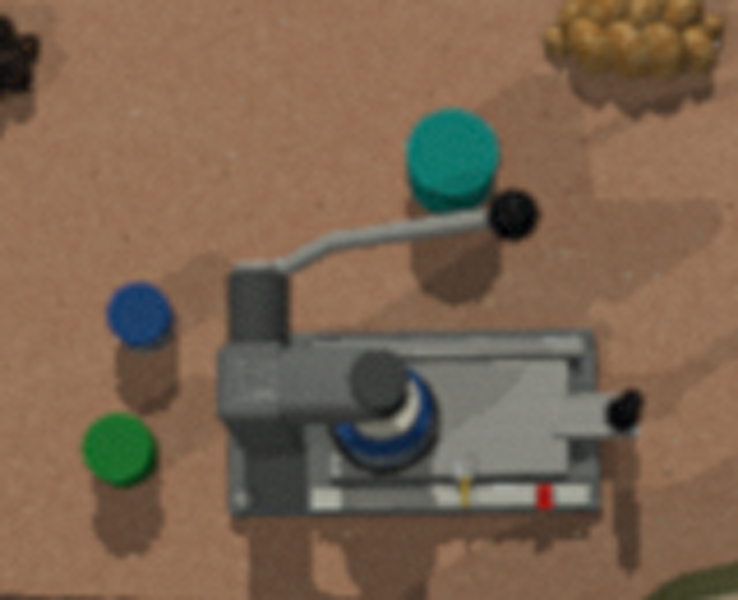

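View pics/b.png

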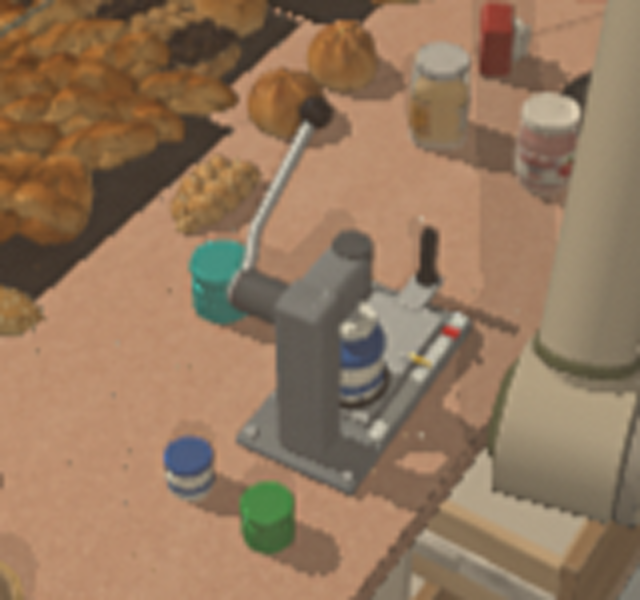

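```bash
cat >> h.py <<'E'
def ray(n,u,v,z):
    K,p,R=cal(n); r=R@np.array([(u-K[0,2])/K[0,0],-(v-K[1,2])/K[1,1],-1]); return p+r*(z-p[2])/r[2]
E
python3 - <<'E'
from h import *
f=lambda x,y,z: ray('top',225+(x+.5)/4.6125-.5,140+(y+.5)/4.615-.5,z)
# base corners
C=[f(232,514,.012),f(598,511,.012),f(594,331,.012)]
for c in C: print('corner',c.round(4))
a=C[0]-C[1]; print('len',np.linalg.norm(a),np.linalg.norm(C[2]-C[1]),'yaw x',np.degrees(np.arctan2(a[1],a[0])))
for n,q in dict(ball=(513,215,.270),post=(627,405,.088),pointer=(465,492,.028),band=(544,497,.03),tinL=(378,467,.083),head=(376,375,.204)).items(): print(n,f(*q).round(4))
g=lambda x,y,z: ray('scene',240+(x+.5)/4-.5,140+(y+.5)/4-.5,z)
for n,q in dict(ball=(316,110,.265),post=(428,238,.088),pointer=(419,360,.028),band=(452,331,.03),c1=(238,438,.012),c2=(353,492,.012),c3=(468,320,.012)).items(): print('s',n,g(*q).round(4))
D=np.load('/tmp/top.npz');im,d,W=D['im'],D['d'],D['W']
dark=(im.max(2)<45)
for n,(u,v) in dict(ball=(336,187),post=(360,228)).items():
    m=np.zeros_like(dark);m[v-8:v+9,u-8:u+9]=1;m&=dark&(d>0)&(W[...,2]>(.2 if n=='ball' else .05)); print(n,m.sum(),W[m].mean(0),W[m].min(0),W[m].max(0))
m=(W[...,2]>.19)&(W[...,2]<.215)&(np.abs(W[...,0]-.47)<.1); print('head',m.sum(),W[m].min(0),W[m].max(0))
m=np.zeros_like(dark);m[180:252,270:365]=1;m&=(W[...,2]<.03)&(W[...,2]>.008);print(cv2.minAreaRect(W[m][:,:2].astype(np.float32)))
b,g_,r=[im[...,i].astype(int) for i in range(3)]
for n,m in dict(red=(r>120)&(g_<60)&(b<60),yel=(r>120)&(g_>90)&(b<70)).items():
    q=np.zeros_like(m);q[225:255,300:365]=1;m=m&q;v,u=np.where(m);print(n,len(v),ray('top',u.mean(),v.mean(),.03) if len(v) else 0)
E
```

```text
corner [0.4024 0.1278 0.012 ]
corner [ 0.4146 -0.1257  0.012 ]
corner [ 0.5412 -0.1202  0.012 ]
len 0.2537809975794946 0.12677529755381228 yaw x 92.75473044060345
ball [ 0.5597 -0.0508  0.27  ]
post [ 0.4781 -0.137   0.088 ]
pointer [ 0.4224 -0.0328  0.028 ]
band [ 0.4209 -0.087   0.03  ]
tinL [0.4309 0.0262 0.083 ]
head [0.4729 0.0267 0.204 ]
s ball [ 0.5596 -0.0522  0.265 ]
s post [ 0.4762 -0.1327  0.088 ]
s pointer [ 0.4233 -0.0308  0.028 ]
s band [ 0.4153 -0.0822  0.03  ]
s c1 [0.5217 0.1391 0.012 ]
s c2 [0.3955 0.1337 0.012 ]
s c3 [ 0.4176 -0.1216  0.012 ]
ball 82 [ 0.55770102 -0.04949794  0.27641197] [ 0.54629989 -0.06198114  0.26642887] [ 0.56959815 -0.03762646  0.28262698]
post 28 [ 0.47701291 -0.13732449  0.08226616] [ 0.47167002 -0.14371977  0.05089849] [ 0.4847554  -0.13140802  0.09815301]
head 851 [0.44216315 0.00719981 0.19000943] [0.5602877  0.1240881  0.21472484]
((0.5230954885482788, 0.0014051944017410278), (0.23060540854930878, 0.2991804778575897), 3.6175131797790527)
red 12 [ 0.4208371  -0.08686921  0.03      ]
yel 3 [ 0.42499433 -0.03243108  0.03      ]
```

Candidates for the lid-bearing tin in the top image: the blue tin in the press (307,229), a small blue tin (255,208), green (251,238) and turquoise (323,174). I choose the one in the press because it is the larger of the two blue ones; the crops confirm it. The lever ball is at top (336,187), the post at (360,228), the pointer at (325,246) and the red band at (342,247).

```bash
cat >> h.py <<'E'
from scipy.spatial.transform import Rotation as Ro
def go(p,yaw):
    s=telemetry.get_state();R=np.array(s['orientation']);q=np.array(s['eef_pos'])
    c,n=np.cos(yaw),np.sin(yaw);y=np.array([c,n,0]);z=np.array([0,0,-1.]);T=np.stack([np.cross(y,z),y,z],1)
    print('at',s['time'],q.round(4),'F',np.round(s['force'],1),'w',s['width'],'| row',(R.T@(np.array(p)-q)).round(4),Ro.from_matrix(R.T@T).as_rotvec().round(4))
E
python3 - <<'E'
from h import *
go([.233,-.498,.33],np.radians(-64.9)); go([.559,-.05,.33],np.radians(3))
E
```

```text
at 1.1 [ 0.2332 -0.4981  0.2313] F [-0.4 -0.8 -0.4] w 0.08532434693114536 | row [-0.0001 -0.0002 -0.0987] [-0.     -0.     -0.0003]
at 1.1 [ 0.2332 -0.4981  0.2313] F [-0.4 -0.8 -0.4] w 0.08532434693114536 | row [ 0.4851 -0.2677 -0.0987] [ 0.     -0.     -1.1854]
```

Request:
{"op": "servo_tool", "data": {
  "series": [
    [0, 0, -0.05, 0, 0, 0],
    [0.04, -0.02, -0.095, 0, 0, -0.1],
    [0.08, -0.045, -0.0987, 0, 0, -0.2],
    [0.12, -0.066, -0.0987, 0, 0, -0.3],
    [0.16, -0.09, -0.0987, 0, 0, -0.4],
    [0.2, -0.11, -0.0987, 0, 0, -0.5],
    [0.24, -0.132, -0.0987, 0, 0, -0.6],
    [0.28, -0.155, -0.0987, 0, 0, -0.7],
    [0.32, -0.177, -0.0987, 0, 0, -0.8],
    [0.36, -0.2, -0.0987, 0, 0, -0.9],
    [0.4, -0.22, -0.0987, 0, 0, -1.0],
    [0.44, -0.243, -0.0987, 0, 0, -1.1],
    [0.4851, -0.2677, -0.0987, 0, 0, -1.185],
    [0.4851, -0.2677, -0.0987, 0, 0, -1.185],
    [0.4851, -0.2677, -0.0987, 0, 0, -1.185]
  ],
  "hand": 0.055
}}

```text
time: 2.6
eef_pos: [0.5593, -0.0492, 0.3297]
orientation: [[-0.054, 0.999, -0.001], [0.999, 0.054, -0.0], [-0.0, -0.001, -1.0]]
force: [-0.2, -0.4, -0.4]
width: 0.0548
grasp_force: 0.0
```

Run:
```python
from h import *
go([.559,-.05,.246],np.radians(3)); s=telemetry.get_state(); print(s['joint_pos'])
im,d=snap('wrist','w1.png'); print(eyes.get_calibration('wrist'))
```

```text
at 2.6 [ 0.5593 -0.0492  0.3297] F [-0.2 -0.4 -0.4] w 0.05478616288298144 | row [-0.0008 -0.0003  0.0837] [-0.0006  0.      0.0012]
[-2.98447913e-01  3.54668321e-01  1.05836888e+00 -2.55033709e-04
  1.72912781e+00 -3.52078411e-01]
{'camera_matrix': array([[309.70691629,   0.        , 320.15201797],
       [  0.        , 309.70691629, 201.97346716],
       [  0.        ,   0.        ,   1.        ]]), 'hand_eye': array([[ 2.29309194e-04,  9.56808045e-01,  2.90720334e-01,
         7.43427280e-02],
       [ 9.99999869e-01, -8.66219804e-05, -5.03674974e-04,
         9.41808037e-04],
       [-4.56737496e-04,  2.90720411e-01, -9.56807940e-01,
        -1.42541352e-01],
       [ 0.00000000e+00,  0.00000000e+00,  0.00000000e+00,
         1.00000000e+00]])}
```

View pics/w1.png

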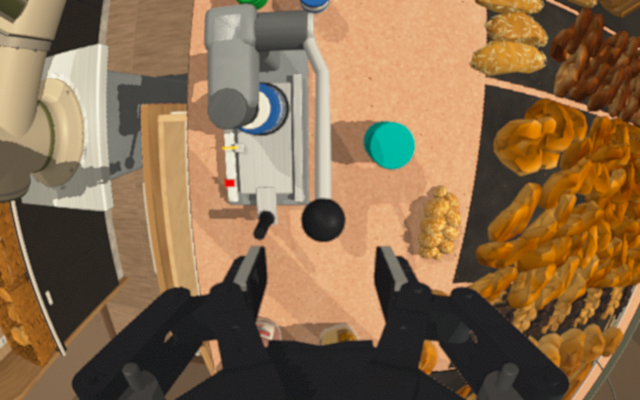

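The wrist view shows the ball at (323,220), centred between the open fingers. The turquoise tin at (390,145) is clear of them. Descend.

Request:
{"op": "servo_tool", "data": {
  "series": [
    [-0.002, 0.003, 0.02, 0, 0, 0],
    [-0.002, 0.003, 0.045, 0, 0, 0],
    [-0.002, 0.003, 0.07, 0, 0, 0],
    [-0.002, 0.003, 0.083, 0, 0, 0],
    [-0.002, 0.003, 0.083, 0, 0, 0]
  ]
}}

```text
time: 3.15
eef_pos: [0.5609, -0.0531, 0.2456]
orientation: [[-0.049, 0.999, -0.003], [0.999, 0.049, 0.001], [0.001, -0.003, -1.0]]
force: [-0.3, -0.5, -0.6]
width: 0.055
grasp_force: 0.0
```

Request:
{"op": "servo_tool", "data": {
  "series": [
    [0, 0, 0, 0, 0, 0],
    [0, 0, 0, 0, 0, 0],
    [0, 0, 0, 0, 0, 0],
    [0, 0, 0, 0, 0, 0],
    [0, 0, 0, 0, 0, 0]
  ],
  "hand": 0.025,
  "newtons": 40
}}

```text
time: 3.65
eef_pos: [0.5613, -0.0528, 0.2486]
orientation: [[-0.051, 0.999, -0.0], [0.999, 0.051, -0.002], [-0.002, -0.0, -1.0]]
force: [-7.3, -3.6, 4.6]
width: 0.0302
grasp_force: 39.1
```

```bash
python3 -c "
import numpy as np
p=np.arange(.05,1.001,.05);t=np.pi/6-p
print([[round(-.18*(np.cos(a)-.8660),4),0,round(-.18*(np.sin(a)-.5),4),0,0,0] for a in t])
t=-.4764+p*1.0
print([[round(-.18*(np.cos(a)-np.cos(.4764)),4),0,round(-.18*(np.sin(a)+np.sin(.4764)),4),0,0,0] for a in t])"
```

```text
[[np.float64(-0.0043), 0, np.float64(0.0079), 0, 0, 0], [np.float64(-0.0082), 0, np.float64(0.016), 0, 0, 0], [np.float64(-0.0117), 0, np.float64(0.0243), 0, 0, 0], [np.float64(-0.0148), 0, np.float64(0.0328), 0, 0, 0], [np.float64(-0.0174), 0, np.float64(0.0414), 0, 0, 0], [np.float64(-0.0196), 0, np.float64(0.0501), 0, 0, 0], [np.float64(-0.0214), 0, np.float64(0.0589), 0, 0, 0], [np.float64(-0.0227), 0, np.float64(0.0678), 0, 0, 0], [np.float64(-0.0236), 0, np.float64(0.0768), 0, 0, 0], [np.float64(-0.0241), 0, np.float64(0.0858), 0, 0, 0], [np.float64(-0.0241), 0, np.float64(0.0948), 0, 0, 0], [np.float64(-0.0236), 0, np.float64(0.1037), 0, 0, 0], [np.float64(-0.0227), 0, np.float64(0.1127), 0, 0, 0], [np.float64(-0.0213), 0, np.float64(0.1216), 0, 0, 0], [np.float64(-0.0195), 0, np.float64(0.1304), 0, 0, 0], [np.float64(-0.0173), 0, np.float64(0.1391), 0, 0, 0], [np.float64(-0.0146), 0, np.float64(0.1477), 0, 0, 0], [np.float64(-0.0115), 0, np.float64(0.1562), 0, 0, 0], [np.float64(-0.008), 0, np.float64(0.1644), 0, 0, 0], [np.float64(-0.0041), 0, np.float64(0.1725), 0, 0, 0]]
[
[... 413 characters left out ...]
0, np.float64(-0.0688), 0, 0, 0], [np.float64(-0.02), 0, np.float64(-0.0778), 0, 0, 0], [np.float64(-0.02), 0, np.float64(-0.0868), 0, 0, 0], [np.float64(-0.0196), 0, np.float64(-0.0958), 0, 0, 0], [np.float64(-0.0187), 0, np.float64(-0.1047), 0, 0, 0], [np.float64(-0.0173), 0, np.float64(-0.1136), 0, 0, 0], [np.float64(-0.0156), 0, np.float64(-0.1225), 0, 0, 0], [np.float64(-0.0133), 0, np.float64(-0.1312), 0, 0, 0], [np.float64(-0.0107), 0, np.float64(-0.1398), 0, 0, 0], [np.float64(-0.0076), 0, np.float64(-0.1482), 0, 0, 0], [np.float64(-0.0041), 0, np.float64(-0.1565), 0, 0, 0], [np.float64(-0.0002), 0, np.float64(-0.1646), 0, 0, 0], [np.float64(0.0041), 0, np.float64(-0.1725), 0, 0, 0]]
```

Request:
{"op": "servo_tool", "data": {
  "series": [
    [-0.004, 0, 0.008, 0, 0, 0],
    [-0.008, 0, 0.016, 0, 0, 0],
    [-0.0117, 0, 0.0243, 0, 0, 0],
    [-0.0148, 0, 0.0328, 0, 0, 0],
    [-0.0174, 0, 0.0414, 0, 0, 0],
    [-0.0196, 0, 0.05, 0, 0, 0],
    [-0.0214, 0, 0.059, 0, 0, 0],
    [-0.0227, 0, 0.068, 0, 0, 0],
    [-0.0236, 0, 0.077, 0, 0, 0],
    [-0.0241, 0, 0.086, 0, 0, 0]
  ],
  "newtons": 60
}}

```text
time: 4.65
eef_pos: [0.5627, -0.0771, 0.1625]
orientation: [[-0.051, 0.999, -0.0], [0.999, 0.051, -0.002], [-0.002, -0.0, -1.0]]
force: [-8.7, -0.4, 7.7]
width: 0.0292
grasp_force: 63.4
```

Request:
{"op": "servo_tool", "data": {
  "series": [
    [0, 0, 0.009, 0, 0, 0],
    [0.0005, 0, 0.018, 0, 0, 0],
    [0.0014, 0, 0.027, 0, 0, 0],
    [0.0028, 0, 0.0358, 0, 0, 0],
    [0.0046, 0, 0.0446, 0, 0, 0],
    [0.0068, 0, 0.0533, 0, 0, 0],
    [0.0095, 0, 0.062, 0, 0, 0],
    [0.0126, 0, 0.0704, 0, 0, 0],
    [0.016, 0, 0.0786, 0, 0, 0],
    [0.02, 0, 0.0867, 0, 0, 0],
    [0.02, 0, 0.0867, 0, 0, 0],
    [0.02, 0, 0.0867, 0, 0, 0]
  ]
}}

```text
time: 5.85
eef_pos: [0.5616, -0.0563, 0.0757]
orientation: [[-0.051, 0.999, -0.001], [0.999, 0.051, -0.0], [-0.0, -0.001, -1.0]]
force: [-8.7, -1.6, 8.9]
width: 0.0294
grasp_force: 69.9
```

Request:
{"op": "servo_tool", "data": {
  "series": [
    [0, 0, 0.001, 0, 0, 0],
    [0.001, 0, 0.003, 0, 0, 0],
    [0.001, 0, 0.003, 0, 0, 0]
  ]
}}

```text
time: 6.15
eef_pos: [0.5615, -0.055, 0.0729]
orientation: [[-0.051, 0.999, -0.001], [0.999, 0.051, 0.0], [0.0, -0.001, -1.0]]
force: [-9.4, 0.8, 11.0]
width: 0.0291
grasp_force: 70.0
```

Request:
{"op": "servo_tool", "data": {
  "series": [
    [0.001, 0, 0.002, 0, 0, 0],
    [0.002, 0, 0.004, 0, 0, 0],
    [0.002, 0, 0.004, 0, 0, 0],
    [0.002, 0, 0.004, 0, 0, 0]
  ]
}}

```text
time: 6.55
eef_pos: [0.5614, -0.0531, 0.0691]
orientation: [[-0.051, 0.999, -0.001], [0.999, 0.051, 0.0], [0.0, -0.001, -1.0]]
force: [-9.7, -0.1, 11.7]
width: 0.0292
grasp_force: 70.0
```

Run:
```python
from h import *
im,d=snap('scene','s2.png'); t,dt=snap('top')
cv2.imwrite('pics/s2c.png',np.hstack([cv2.resize(im[180:270,280:380],(400,360),interpolation=cv2.INTER_CUBIC),cv2.resize(t[170:260,270:370],(400,360),interpolation=cv2.INTER_CUBIC)]))
```

```text
(no output)
```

View pics/s2c.png

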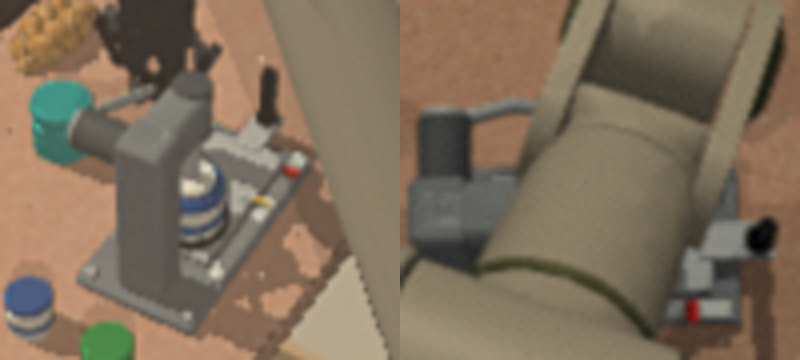

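The lever is low and the ram is on the lid. Keep pressing until the force shows the stop.

Request:
{"op": "servo_tool", "data": {
  "series": [
    [0.001, 0, 0.002, 0, 0, 0],
    [0.002, 0, 0.004, 0, 0, 0],
    [0.003, 0, 0.006, 0, 0, 0],
    [0.003, 0, 0.006, 0, 0, 0]
  ]
}}

```text
time: 7.05
eef_pos: [0.5614, -0.051, 0.0654]
orientation: [[-0.053, 0.999, 0.0], [0.999, 0.053, -0.003], [-0.003, 0.0, -1.0]]
force: [-14.9, -2.2, 32.2]
width: 0.029
grasp_force: 72.8
```

The force jumped to 32 N, so the lever is at its stop. Ease it back along the arc at about 0.25 rad/s.

Request:
{"op": "servo_tool", "data": {
  "series": [
    [-0.003, 0, -0.006, 0, 0, 0],
    [-0.006, 0, -0.013, 0, 0, 0],
    [-0.008, 0, -0.017, 0, 0, 0],
    [-0.01, 0, -0.021, 0, 0, 0],
    [-0.012, 0, -0.025, 0, 0, 0],
    [-0.0135, 0, -0.029, 0, 0, 0],
    [-0.015, 0, -0.0335, 0, 0, 0],
    [-0.0165, 0, -0.038, 0, 0, 0],
    [-0.018, 0, -0.042, 0, 0, 0],
    [-0.0193, 0, -0.0464, 0, 0, 0],
    [-0.0205, 0, -0.051, 0, 0, 0],
    [-0.0215, 0, -0.055, 0, 0, 0],
    [-0.0225, 0, -0.0595, 0, 0, 0],
    [-0.0233, 0, -0.064, 0, 0, 0],
    [-0.024, 0, -0.068, 0, 0, 0],
    [-0.0247, 0, -0.0728, 0, 0, 0],
    [-0.0252, 0, -0.077, 0, 0, 0],
    [-0.0256, 0, -0.0818, 0, 0, 0],
    [-0.0259, 0, -0.086, 0, 0, 0],
    [-0.0261, 0, -0.0907, 0, 0, 0]
  ]
}}

```text
time: 9.05
eef_pos: [0.5627, -0.0768, 0.1534]
orientation: [[-0.052, 0.999, -0.001], [0.999, 0.052, -0.002], [-0.002, -0.001, -1.0]]
force: [-7.2, -2.3, 2.6]
width: 0.0289
grasp_force: 71.4
```

Request:
{"op": "servo_tool", "data": {
  "series": [
    [0.0, 0, -0.0045, 0, 0, 0],
    [0, 0, -0.009, 0, 0, 0],
    [0.0003, 0, -0.0135, 0, 0, 0],
    [0.0005, 0, -0.018, 0, 0, 0],
    [0.0009, 0, -0.0225, 0, 0, 0],
    [0.0014, 0, -0.027, 0, 0, 0],
    [0.002, 0, -0.0314, 0, 0, 0],
    [0.0027, 0, -0.036, 0, 0, 0],
    [0.0036, 0, -0.0403, 0, 0, 0],
    [0.0045, 0, -0.0447, 0, 0, 0],
    [0.0055, 0, -0.049, 0, 0, 0],
    [0.0067, 0, -0.0534, 0, 0, 0],
    [0.008, 0, -0.0577, 0, 0, 0],
    [0.0093, 0, -0.062, 0, 0, 0],
    [0.0108, 0, -0.0662, 0, 0, 0],
    [0.0124, 0, -0.0705, 0, 0, 0],
    [0.0141, 0, -0.0746, 0, 0, 0],
    [0.0159, 0, -0.0787, 0, 0, 0],
    [0.018, 0, -0.083, 0, 0, 0]
  ]
}}

```text
time: 10.95
eef_pos: [0.5614, -0.0566, 0.2353]
orientation: [[-0.053, 0.999, -0.002], [0.999, 0.053, 0.003], [0.003, -0.002, -1.0]]
force: [-2.6, 9.0, -3.7]
width: 0.0292
grasp_force: 67.6
```

Request:
{"op": "servo_tool", "data": {
  "series": [
    [0.002, 0, -0.003, 0, 0, 0],
    [0.003, 0, -0.006, 0, 0, 0],
    [0.003, 0, -0.006, 0, 0, 0]
  ]
}}

```text
time: 11.25
eef_pos: [0.5614, -0.0543, 0.2416]
orientation: [[-0.052, 0.999, -0.002], [0.999, 0.052, 0.001], [0.001, -0.001, -1.0]]
force: [-5.8, 5.1, -1.9]
width: 0.0294
grasp_force: 66.8
```

Run:
```python
from h import *
im,d=snap('scene'); t,dt=snap('top')
cv2.imwrite('pics/s3c.png',np.hstack([cv2.resize(im[150:270,270:380],(385,420),interpolation=cv2.INTER_CUBIC),cv2.resize(t[150:260,270:370],(385,420),interpolation=cv2.INTER_CUBIC)]))
```

```text
(no output)
```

View pics/s3c.png

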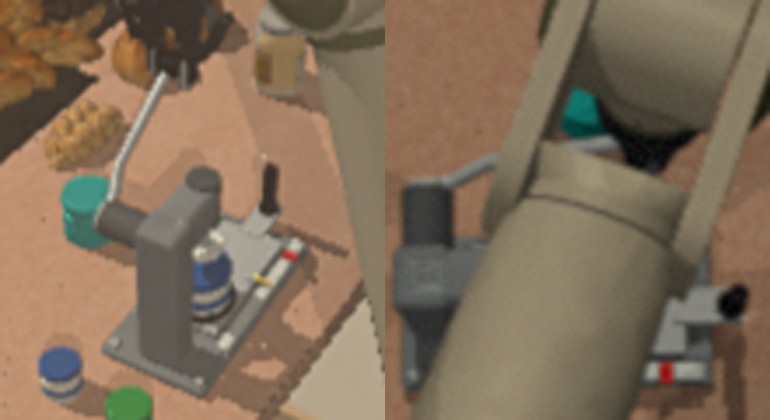

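Request:
{"op": "servo_tool", "data": {
  "series": [
    [0.001, 0, -0.003, 0, 0, 0],
    [0.002, 0, -0.006, 0, 0, 0],
    [0.003, 0, -0.009, 0, 0, 0],
    [0.003, 0, -0.009, 0, 0, 0]
  ]
}}

```text
time: 11.75
eef_pos: [0.5609, -0.0521, 0.2466]
orientation: [[-0.051, 0.999, -0.008], [0.999, 0.051, 0.002], [0.003, -0.008, -1.0]]
force: [4.2, 0.1, -25.7]
width: 0.0288
grasp_force: 60.9
```

The lever is hard against its rest stop. Open the fingers and move straight up.

Request:
{"op": "servo_tool", "data": {
  "series": [
    [0, 0, 0.002, 0, 0, 0],
    [0, 0, 0.002, 0, 0, 0],
    [0, 0, 0.002, 0, 0, 0],
    [0, 0, 0.002, 0, 0, 0],
    [0, 0, -0.01, 0, 0, 0],
    [0, 0, -0.04, 0, 0, 0],
    [0, 0, -0.07, 0, 0, 0],
    [0, 0, -0.085, 0, 0, 0],
    [0, 0, -0.085, 0, 0, 0]
  ],
  "hand": 0.055
}}

```text
time: 12.65
eef_pos: [0.5626, -0.0522, 0.3378]
orientation: [[-0.052, 0.999, 0.006], [0.999, 0.052, -0.002], [-0.002, 0.006, -1.0]]
force: [0.2, 0.2, 0.2]
width: 0.0548
grasp_force: 0.0
```

Run:
```python
from h import *
go([.478,-.15,.20],np.radians(-87)); go([.478,-.137,.14],np.radians(93)); s=telemetry.get_state(); print(s['joint_pos'],s['width'])
im,d=snap('wrist','w4.png')
for r in eyes.cut_out('wrist','slide_post')[:3]: print(r['score'],np.array(r['bbox'])*[640,400,640,400])
cv2.imwrite('pics/w4c.png',cv2.resize(im[:260,180:440],(600,600),interpolation=cv2.INTER_CUBIC))
```

```text
at 12.65 [ 0.5626 -0.0522  0.3378] F [0.2 0.2 0.2] w 0.054848147151625365 | row [-0.093  -0.0904  0.1375] [ 0.006  -0.0027  1.5705]
at 12.65 [ 0.5626 -0.0522  0.3378] F [0.2 0.2 0.2] w 0.054848147151625365 | row [-0.0799 -0.09    0.1975] [ 0.0027  0.006  -1.5711]
[-3.01950994e-01  3.56744673e-01  1.03280780e+00  4.95826548e-06
  1.74613687e+00 -3.54021743e-01] 0.054848147151625365
0.95 [222.976  78.2    64.512 158.8  ]
```

View pics/w4c.png

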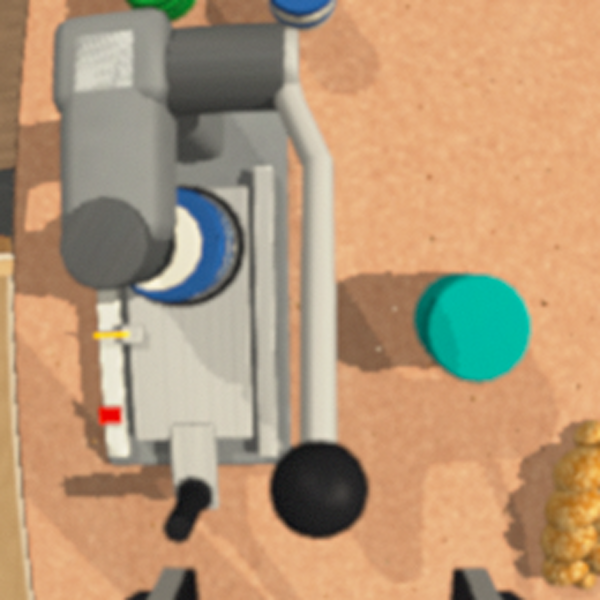

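```bash
cat >> h.py <<'E'
def wray(u,v,z):
    s=telemetry.get_state();c=eyes.get_calibration('wrist');K=np.array(c['camera_matrix']);H=np.array(c['hand_eye']);R=np.array(s['orientation'])
    a=np.array([u-K[0,2],v-K[1,2]])/K[0,0];r=np.hypot(*a);k=np.sin(r)/r
    dc=np.array([a[0]*k,-a[1]*k,-np.cos(r)]);d=R@H[:3,:3]@dc;p=R@H[:3,3]+np.array(s['eef_pos'])
    return p+d*(z-p[2])/d[2]
E
python3 - <<'E'
from h import *
f=lambda x,y,z: wray(180+(x+.5)/2.3077-.5,(y+.5)/2.3077-.5,z).round(4)
for n,q in dict(posttop=(180,526,.090),pointer=(112,335,.028),band=(110,415,.03),ball=(319,489,.265),fl=(108,458,.012)).items(): print(n,f(*q))
E
```

```text
posttop [ 0.4823 -0.1362  0.09  ]
pointer [ 0.4247 -0.0322  0.028 ]
band [ 0.4233 -0.0851  0.03  ]
ball [ 0.5613 -0.0495  0.265 ]
fl [ 0.4155 -0.1204  0.012 ]
```

Request:
{"op": "servo_tool", "data": {
  "series": [
    [-0.02, -0.022, 0, 0, 0, 0.13],
    [-0.04, -0.044, 0, 0, 0, 0.27],
    [-0.06, -0.066, 0, 0, 0, 0.41],
    [-0.08, -0.087, 0, 0, 0, 0.55],
    [-0.08, -0.087, 0.02, 0, 0, 0.69],
    [-0.08, -0.087, 0.045, 0, 0, 0.83],
    [-0.08, -0.087, 0.07, 0.003, -0.001, 0.97],
    [-0.08, -0.087, 0.095, 0.005, -0.002, 1.11],
    [-0.08, -0.087, 0.12, 0.006, -0.0027, 1.25],
    [-0.08, -0.087, 0.145, 0.006, -0.0027, 1.39],
    [-0.08, -0.087, 0.17, 0.006, -0.0027, 1.5],
    [-0.08, -0.087, 0.187, 0.006, -0.0027, 1.57],
    [-0.08, -0.087, 0.187, 0.006, -0.0027, 1.57],
    [-0.08, -0.087, 0.187, 0.006, -0.0027, 1.57]
  ]
}}

```text
time: 14.15
eef_pos: [0.4792, -0.1364, 0.1479]
orientation: [[0.998, 0.055, -0.006], [0.055, -0.998, 0.002], [-0.006, -0.003, -1.0]]
force: [-0.6, -0.2, -0.0]
width: 0.0548
grasp_force: 0.0
```

Run:
```python
from h import *
go([.480,-.137,.056],np.radians(-87))
im,d=snap('wrist','w5.png')
for r in eyes.cut_out('wrist','slide_post')[:3]: print(r['score'],np.array(r['bbox'])*[640,400,640,400])
```

```text
at 14.15 [ 0.4792 -0.1364  0.1479] F [-0.6 -0.2 -0. ] w 0.054771576683773804 | row [0.0013 0.0009 0.0919] [-0.0026  0.0063  0.0024]
0.92 [125.568 148.4   212.992 103.4  ]
```

View pics/w5.png

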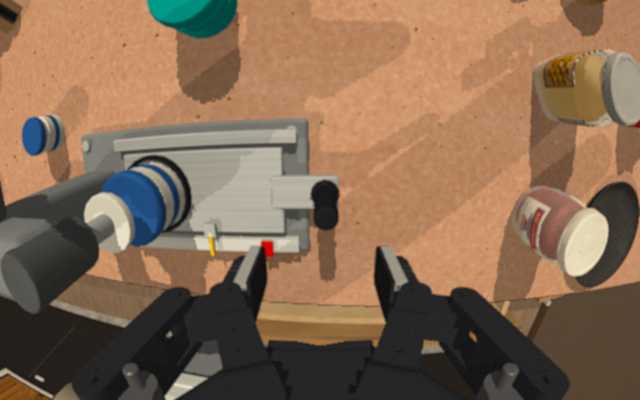

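The post at (325,210) is between the fingers, with the pointer at (211,244) and the band at (267,248). The ram has retracted and the lid is on. Descend and pinch.

Run:
```python
from h import *
for n,q in dict(post=(325.5,219,.093),pointer=(211.5,245,.028),band=(267.5,248,.03)).items(): print(n,wray(*q).round(4))
```

```text
post [ 0.4824 -0.1398  0.093 ]
pointer [ 0.4245 -0.0328  0.028 ]
band [ 0.4269 -0.0894  0.03  ]
```

Request:
{"op": "servo_tool", "data": {
  "series": [
    [0.001, 0.001, 0.02, 0, 0.006, 0],
    [0.001, 0.001, 0.045, 0, 0.006, 0],
    [0.001, 0.001, 0.07, 0, 0.006, 0],
    [0.001, 0.001, 0.088, 0, 0.006, 0],
    [0.001, 0.001, 0.092, 0, 0.006, 0],
    [0.001, 0.001, 0.092, 0, 0.006, 0]
  ]
}}

```text
time: 14.85
eef_pos: [0.4802, -0.1374, 0.0564]
orientation: [[0.999, 0.053, 0.001], [0.053, -0.999, 0.002], [0.001, -0.002, -1.0]]
force: [0.4, -0.9, 0.1]
width: 0.0553
grasp_force: 0.0
```

Request:
{"op": "servo_tool", "data": {
  "series": [
    [0, 0, 0, 0, 0, 0],
    [0, 0, 0, 0, 0, 0],
    [0, 0, 0, 0, 0, 0],
    [0, 0, 0, 0, 0, 0],
    [0, 0, 0, 0, 0, 0],
    [0, 0, 0, 0, 0, 0]
  ],
  "hand": 0.01,
  "newtons": 60
}}

```text
time: 15.45
eef_pos: [0.4807, -0.1398, 0.0574]
orientation: [[0.999, 0.053, 0.003], [0.053, -0.999, -0.003], [0.003, 0.003, -1.0]]
force: [-4.0, -13.5, 4.9]
width: 0.0166
grasp_force: 58.4
```

Request:
{"op": "servo_tool", "data": {
  "series": [
    [0, 0.003, 0, 0, 0, 0],
    [0, 0.006, 0, 0, 0, 0],
    [0, 0.009, 0, 0, 0, 0],
    [0, 0.012, 0, 0, 0, 0],
    [0, 0.015, 0, 0, 0, 0],
    [0, 0.018, 0, 0, 0, 0],
    [0, 0.021, 0, 0, 0, 0],
    [0, 0.024, 0, 0, 0, 0],
    [0, 0.027, 0, 0, 0, 0],
    [0, 0.03, 0, 0, 0, 0],
    [0, 0.033, 0, 0, 0, 0],
    [0, 0.036, 0, 0, 0, 0],
    [0, 0.039, 0, 0, 0, 0],
    [0, 0.042, 0, 0, 0, 0],
    [0, 0.045, 0, 0, 0, 0],
    [0, 0.048, 0, 0, 0, 0],
    [0, 0.05, 0, 0, 0, 0],
    [0, 0.05, 0, 0, 0, 0]
  ]
}}

```text
time: 17.25
eef_pos: [0.4832, -0.1866, 0.0573]
orientation: [[0.999, 0.052, 0.003], [0.052, -0.999, 0.002], [0.003, -0.002, -1.0]]
force: [0.4, 7.3, 8.7]
width: 0.0163
grasp_force: 59.1
```

Run:
```python
from h import *
im,d=snap('wrist'); s,ds=snap('scene'); t,_=snap('top')
cv2.imwrite('pics/w6.png',np.hstack([cv2.resize(im[150:300,60:260],(560,420),interpolation=cv2.INTER_CUBIC),cv2.resize(s[180:270,310:360],(233,420),interpolation=cv2.INTER_CUBIC)]))
cv2.imwrite('pics/t6.png',t)
```

```text
(no output)
```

View pics/w6.png

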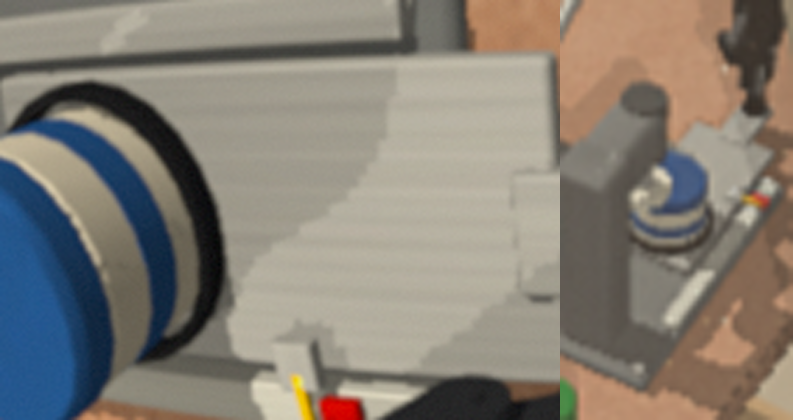

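The tin is riding upright in its nest with the lid flat. The pointer (crop 303,410) is still short of the red band (crop 342,410). Move further and measure with parallax accounted for.

Request:
{"op": "servo_tool", "data": {
  "series": [
    [0, 0.002, 0, 0, 0, 0],
    [0, 0.004, 0, 0, 0, 0],
    [0, 0.006, 0, 0, 0, 0],
    [0, 0.006, 0, 0, 0, 0],
    [0, 0.006, 0, 0, 0, 0]
  ]
}}

```text
time: 17.9
eef_pos: [0.4835, -0.1924, 0.0573]
orientation: [[0.999, 0.053, 0.003], [0.053, -0.999, 0.003], [0.003, -0.003, -1.0]]
force: [0.5, 7.9, 8.5]
width: 0.0162
grasp_force: 59.2
```

Run:
```python
from h import *
print(telemetry.get_state()['eef_pos'],telemetry.get_state()['force'])
o=[]
for n,box in (('wrist',(230,340,120,260)),('scene',(190,260,310,380)),('top',(215,265,300,370))):
    im,d=snap(n); a,b,c,e=box; hsv=cv2.cvtColor(im,cv2.COLOR_BGR2HSV).astype(int)
    H,S,V=hsv[...,0],hsv[...,1],hsv[...,2]; q=np.zeros(H.shape,bool);q[a:b,c:e]=1
    for k,m in dict(red=((H<6)|(H>174))&(S>190)&(V>90)&q,yel=(H>18)&(H<32)&(S>150)&(V>100)&q).items():
        v,u=np.where(m)
        if len(v)==0: print(n,k,0);continue
        print(n,k,len(v),u.min(),u.max(),v.min(),v.max(),end=' ')
        for z in ((.016,.022,.028,.03)):
            P=np.array([wray(x,y,z) if n=='wrist' else ray(n,x,y,z) for x,y in zip(u,v)]); print(P[:,:2].mean(0).round(4),'y',P[:,1].min().round(4),P[:,1].max().round(4),end=' ')
        if n!='wrist': print('depthz',np.median(cloud(n,d)[m][:,2]).round(4))
        else: print('depth',np.median(d[m]))
    o.append(im)
cv2.imwrite('pics/w7.png',np.hstack([cv2.resize(o[0][230:330,120:240],(504,420),interpolation=cv2.INTER_CUBIC),cv2.resize(o[1][210:250,330:358],(294,420),interpolation=cv2.INTER_CUBIC)]))
```

```text
[ 0.48354203 -0.1923616   0.05729756] [0.50632163 7.94241428 8.45253862]
wrist red 134 173 183 292 309 [ 0.4178 -0.0849] y -0.0888 -0.0811 [ 0.4224 -0.0883] y -0.0921 -0.0846 [ 0.427  -0.0917] y -0.0953 -0.0881 [ 0.4285 -0.0928] y -0.0964 -0.0893 depth 0.20330702
wrist yel 118 165 175 285 311 [ 0.4159 -0.0774] y -0.0801 -0.0746 [ 0.4206 -0.081 ] y -0.0837 -0.0784 [ 0.4252 -0.0847] y -0.0872 -0.0821 [ 0.4267 -0.0859] y -0.0884 -0.0833 depth 0.20003113
scene red 0
scene yel 1 350 350 221 221 [ 0.4345 -0.0959] y -0.0959 -0.0959 [ 0.4317 -0.0905] y -0.0905 -0.0905 [ 0.429 -0.085] y -0.085 -0.085 [ 0.4281 -0.0832] y -0.0832 -0.0832 depthz 0.0322
top red 0
top yel 1 342 342 243 243 [ 0.4361 -0.0857] y -0.0857 -0.0857 [ 0.4354 -0.0854] y -0.0854 -0.0854 [ 0.4347 -0.085 ] y -0.085 -0.085 [ 0.4345 -0.0849] y -0.0849 -0.0849 depthz 0.0333
```

View pics/w7.png

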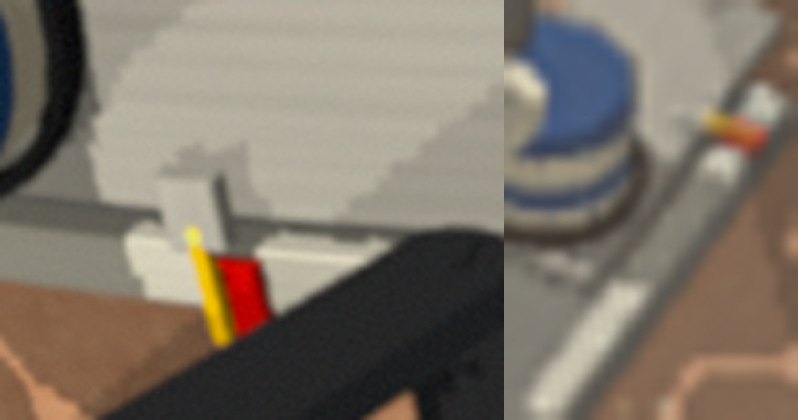

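All three cameras put the pointer at y ≈ -0.085 and the band centre at about -0.087, once I allow for the band top being lower than the pointer. So about 2 mm more.

Request:
{"op": "servo_tool", "data": {
  "series": [
    [0, 0.001, 0, 0, 0, 0],
    [0, 0.002, 0, 0, 0, 0],
    [0, 0.002, 0, 0, 0, 0],
    [0, 0.002, 0, 0, 0, 0],
    [0, 0.002, 0, 0, 0, 0],
    [0, 0.002, 0, 0, 0, 0],
    [0, 0.002, 0, 0, 0, 0],
    [0, 0.002, 0, 0, 0, 0]
  ]
}}

```text
time: 18.85
eef_pos: [0.4837, -0.1942, 0.0573]
orientation: [[0.999, 0.053, 0.003], [0.053, -0.999, 0.003], [0.003, -0.003, -1.0]]
force: [1.1, 7.8, 8.4]
width: 0.0165
grasp_force: 59.2
```

Run:
```python
from h import *
im,_=snap('wrist'); s,_=snap('scene')
cv2.imwrite('pics/w8.png',np.hstack([cv2.resize(im[150:330,60:260],(467,420),interpolation=cv2.INTER_CUBIC),cv2.resize(s[150:260,280:365],(325,420),interpolation=cv2.INTER_CUBIC)]))
```

```text
(no output)
```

View pics/w8.png

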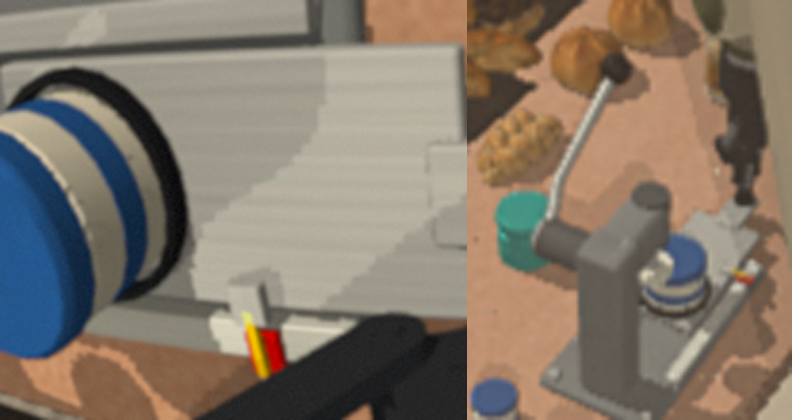

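Run:
```python
from h import *
for n in ('scene','top'):
    im,d=snap(n); W=cloud(n,d); hsv=cv2.cvtColor(im,cv2.COLOR_BGR2HSV)
    m=(hsv[...,0]>100)&(hsv[...,0]<125)&(hsv[...,1]>110)&(np.hypot(W[...,0]-.4723,W[...,1]+.026)<.03)&(W[...,2]>.05)
    print(n,m.sum(),np.percentile(W[m][:,2],[50,75,90]) if m.any() else 0)
    # slide surface reference (24 mm)
    q=(np.hypot(W[...,0]-.476,W[...,1]+.09)<.015); print(np.median(W[q][:,2]))
s=telemetry.get_state();print(s['time'],s['eef_pos'],s['force'])
```

```text
scene 45 [0.07796067 0.07907142 0.07983252]
0.024021852559769852
top 217 [0.07892731 0.08096562 0.08301907]
0.02403294441735926
19.05 [ 0.48363091 -0.19425799  0.05728963] [1.23916838 7.68063236 8.52995594]
```

The lid top is at 79 mm, 7 mm lower than when raised, so it is home. The lever is at rest and the pointer is over the band.

```bash
python3 -c "
from workcell import arm
print(arm.sign_off())"
```

```text
the job is handed in; nothing more can be done
None
```

The job is handed in: the lid is home, the lever was eased back to its rest, and the fingers are still holding the slide with its yellow pointer over the red band and the tin upright in its nest.

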